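Weigh the salt cellar on the hanging spring scale

TASK

I want to see how much salt is left. Flip the salt cellar's lid fully shut while it stands on the counter, then hang the cellar by the middle of its handle on the spring scale's hook, easing it down as the hook dips so that it does not drop and bounce, and let go until it has hung quite still for a good two seconds so that I can read the scale. Then take it off again, keeping it upright, and stand it in the middle of the cork mat with the lid still shut, leaving the plate, the cup and the forks as they are.

Things in the scene. Friction and masses are not known exactly. Their poses are not given: they have to be found in the camera images.
- cellar: White plastic salt cellar, a closed box 110 mm (its x, front to back) by 150 mm (its y) by 77 mm high, with a blue foot band, flip lid and bow handle. Loose; 0.33 to 0.49 kg in all, heavier with more salt. Origin: centre of its underside. Its -x side (front, where the lid opens) roughly faces the robot.
- cellar_handle (a point): Middle of the bow handle's top bar: round, 10 mm thick, level, along the cellar's y, straight for 70 mm either way, then bent down to two uprights 81 mm either side, fixed to the box's ends. 170 mm above the underside, midway front to back, 85 mm above the shut lid. Axes as the cellar's.
- lid_hinge (a point): Middle of the lid's hinge line, which runs along the cellar's y at the top of its back (+x) side: 55 mm behind the cellar's centre, 80 mm above its underside. Axes as the cellar's.
- lid_tab (a point): Middle of the top of the thumb tab (16 by 50 mm) at the lid's free front edge, 120 mm from the hinge. Moves with the lid. The lid is a plate 5 mm thick, 146 mm wide, its top 3.5 mm above the hinge line when shut.
- cellar_lid (a joint): Opening angle of the flip lid in rad: 0 fully shut (level), 1.0 its stop. It starts part open. Its hinge is stiff (about 0.06 N m of friction), so the lid stays where it is left; pressing the tab down with about 1 N folds it shut. The lid swings below the handle bar.
- scale_stand: Green steel scale stand screwed to the counter. Origin: on the counter straight below the hook. Base plate 10 mm high, from 60 mm before (-x) to 145 mm behind the origin, 75 mm to its left (+y) and 95 mm to its right; 25 mm square column at x = 120, y = -70 mm; slanting arm 642 mm up to a spring-scale tube (34 mm thick, 440 to 615 mm high) above the origin, whose red ring shows the weight.
- hook_seat (a point): Centre of a 10 mm bar when seated in the scale's hook: 265 mm above the counter unloaded; moves with the hook. Axes as the stand's. The hook, at the end of the scale's thin upright rod, is a J of 5 mm steel wire in the stand's x-z plane with a 13.5 mm inner radius. A handle bar along the stand's y comes in from -x over the tip, then down; the wire behind is 16 mm behind this point.
- scale_hook (a joint): How far the hook has dipped, m: 0 unloaded, 0.1 its stop. Spring of 110 N/m, lightly damped, so the cellar pulls it down 28 to 42 mm; it bounces a little and comes to rest in a second or two.
- cork_mat: Brown cork mat 165 mm (its x) by 190 mm (its y), 5 mm thick, fixed to the counter. Origin: centre of its underside, on the counter.
- plate: White ceramic plate, 210 mm across, 22 mm high. Leave it alone. Origin: centre of its underside.
- cup: Aluminium cup with a side handle, 80 mm across, 85 mm high. Leave it alone. Origin: centre of its underside.
- fork_a: Steel fork, 203 mm long, 4 mm thick, lying flat. Leave it alone. Origin: near its middle.
- fork_b: The second such fork. Leave it alone.
- hook_tip (a point): Upper end of the hook's open point, on its -x side (towards the robot): 21 mm before and 22 mm above the seat. A 10 mm bar passes over it with its centre at least 28 mm above the seat. Moves with the hook.

How it is judged (in metres and radians):
On the way, in this order (a step that is already met when the one before it is completed fails the run):
1. the lid is fully shut while the cellar stands on the counter (value of joint cellar_lid below 0.06 rad and height (world z) of cellar below 0.01 m and angle between cellar's own z axis and vertical below 0.1 rad), for 0.2 s.
2. the cellar hangs by its handle from the dipped hook, let go and quite still, for 1.5 s (contact force between cellar and scale_stand above 1.5 N and contact force between cellar and the arm below 0.05 N and contact force between cellar and the fingers below 0.05 N and value of joint scale_hook above 0.02 m and distance between cellar_handle and hook_seat below 0.03 m and velocity of joint scale_hook between -0.02 and 0.02 m/s and linear speed of cellar below 0.04 m/s and angle between cellar's own z axis and vertical below 0.3 rad and value of joint cellar_lid below 0.08 rad), for 1.5 s.
At the end, for the whole second after the job is handed in: The cellar stands upright (within 0.06 rad) and at rest on the cork mat, its centre within 35 mm of the mat's centre, its lid shut (under 0.08 rad), let go, and the scale's hook is empty and back up (dip under 5 mm) (horizontal distance between cellar and cork_mat below 0.035 m and height (world z) of cellar between 0.003 and 0.012 m and angle between cellar's own z axis and vertical below 0.06 rad and linear speed of cellar below 0.02 m/s and value of joint cellar_lid below 0.08 rad and value of joint scale_hook below 0.005 m); the robot touches nothing.
It fails at once if the load is dropped on the scale's hook so that it plunges (faster than 0.3 m/s) (velocity of joint scale_hook above 0.3 m/s).
It fails at once if the cellar is tipped by more than 0.6 rad (angle between cellar's own z axis and vertical above 0.6 rad).
It fails at once if the plate, the cup or a fork is shifted by more than 20 mm (distance of any of plate, cup, fork_a, fork_b from where it was at the start of the episode above 0.02 m).
It also fails if it takes over 72 s, if anything falls off the work surface, if the arm or the gripper's body presses on something with over 40 N, if the wrist force passes 120 N, or if a joint passes its speed limit or range.

ROBOT

A 6-joint arm with a two-finger parallel gripper is mounted at the origin on the work surface. World frame = base frame: x ahead of the robot, y to its left, z up, the work surface at z = 0. Lengths are in m, angles in degrees, forces in N, time in s.
With the tool pointing down it reaches from about 0.375 to 0.75 m from the base axis. Payload 9 kg.
Tool frame: the origin (TCP) lies where the fingers leave the gripper's body, on its centre line; the fingertips stand 73 mm ahead of it and the grasp point (between the pads) lies 54 mm ahead of it (robot.tip_reach is the distance from the TCP to the fingertips, in m); z points along the fingers, y is the line along which they close (so a half turn about z gives the same grasp; the last joint's range is limited). The gripper opens to 85 mm and grips with 20 to 120 N. Pads are 22 mm wide; open, the fingers measure 114 mm over their backs; the gripper's body (76 mm by 85 mm) begins 54 mm behind the grasp point. The pads swing forward as they close: fully open they stand 13 mm farther back than shut.
Start: joints at [-75.785, 5.964, 5.575, 89.605, 0, 77.527], TCP at [0.269, -0.536, 0.304] pointing down, gripper open.
Joint ranges: [-171.21, 171.21], [-48.23, 106.86], [-62.78, 66.21], [-105.2, 120.99], [-86.42, 89.51], [-180, 180]. Speed limits (degrees/s): [127.2, 127.2, 147.25, 180, 180, 180].

INTERFACE

Orientations are given as [roll, pitch, yaw] about the fixed x, y, z axes, in that order (R = Rz(yaw) Ry(pitch) Rx(roll)).
In Python, from plant import robot gives the robot as it stands. Calls block until the motion is done:
- robot.move_pose(position, orientation): joint-space move of the TCP to a pose.
- robot.line_to(position, vel=0.15, rotation=None, guard=None): straight line of the TCP; rotation=None keeps the orientation; vel is the mean speed in m/s. With guard (N) it stops when the force on the tool has changed by that much, and returns True; else False.
- robot.goto_joints(angles): joint-space move.
- robot.set_gripper(opening): finger opening in m; the grip force is fixed at half the most; returns when the fingers have stopped.
- robot.pause(seconds).
- robot.ik(position, orientation): joint angles nearest the present ones, or None.
- robot.observe(): the state.
- robot.grab_frame(name): name is "scene" or "side" or "wrist"; returns the picture (480x640x3 uint8, blue, green, red); there is no depth.
- robot.get_calibration(name): a dict with "vertical_fov" (degrees; the focal length in pixels is half the picture's height over the tangent of half this angle, whatever the lens; pixels are square), "cx", "cy" (the principal point, pixels), "k1" (the pictures are not rectified: a ray, as slopes to the right and down, at radius r is drawn at 1 + k1 r^2 times it, then the intrinsics apply), "rvec" (rotation vector, rad) and "tvec" (3), from world to camera coordinates, as OpenCV has them. Camera axes: x right, y down, z forward; pixel columns grow to the right and rows downward; lengths in m; the calibration is good to about 2 mm. A picture is of the moment at which its call begins: read the wrist's pose just before it. get_calibration takes no time and is no camera call; for the wrist camera it gives the pose at the moment of the call.
A pose or a line that the arm cannot do raises robot.IKError and nothing moves.
- robot.job_done(): hands the job in; it is judged then, once.
The state is a dict: "time": time; "q": joint angles; "qvel": joint speeds; "joint_torque": joint torques, N m; "tool_pos": TCP position; "tcp_rot": TCP orientation; "ft_force": force on the tool from outside, world axes, zero at the start; "torque": the same for the moment, N m; "gripper_width": finger opening in m; "gripper_force": force on a finger pad.
Only numpy, scipy, OpenCV 4.12 (cv2) and the standard library are available. Lean on these libraries where they do the work, as an engineer would, in place of code of your own. Each camera call takes 0.05 s, during which the arm holds its last target. There are 200 camera calls.

## Working session

There is one attempt and no reset: what is moved stays moved. The work goes in short steps, each a Python script; the robot and the scene stay as the last script left them, time stands still between calls to the robot, and variables do not carry over. Pictures are saved under pics/ and viewed, at most 13 in all, crops included, and the job is handed in when it is done.

```bash
mkdir -p pics; ls
python3 - <<'E'
from plant import robot
import cv2
for n in("scene","side"):
    cv2.imwrite(f"pics/{n}0.png",robot.grab_frame(n)); print(n,robot.get_calibration(n))
print(robot.observe())
E
```

```text
pics
scene {'vertical_fov': 45.93049191091306, 'cx': 322.84058264531586, 'cy': 238.53877892867112, 'k1': -0.02120857131627218, 'rvec': array([ 2.23292251,  0.58458782, -0.27836758]), 'tvec': array([-0.52729097, -0.05990204,  2.05991467])}
side {'vertical_fov': 46.18558263189787, 'cx': 311.7111567941261, 'cy': 243.26264969472373, 'k1': -0.04864706784792231, 'rvec': array([ 0.31071993, -2.79900363,  1.18132817]), 'tvec': array([0.5805453 , 0.21386258, 1.57680889])}
{'time': 0.1, 'q': array([-7.57839354e+01,  5.99556466e+00,  5.53309153e+00,  8.96059885e+01,
        1.00205479e-03,  7.75280877e+01]), 'qvel': array([-0.00279392, -0.06849003,  0.07380919,  0.099509  ,  0.05924235,
        0.06909253]), 'joint_torque': array([ 4.83064709e-03, -5.58206069e+01,  5.04722464e+01,  1.30277633e-02,
       -3.60959621e-04,  1.93887564e-05]), 'tool_pos': array([ 0.26945066, -0.53585614,  0.30321143]), 'tcp_rot': array([-1.79933370e+02, -1.57634443e-02,  2.66879671e+01]), 'ft_force': array([-0.30816948,  0.50199122, -1.24261263]), 'torque': array([-0.01206039,  0.03405702,  0.00653315]), 'gripper_force': 0.0, 'gripper_width': 0.08524283676330918}
```

View pics/scene0.png

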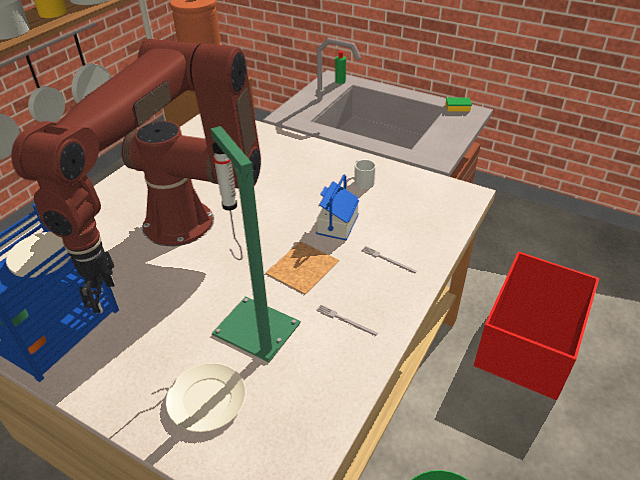

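View pics/side0.png

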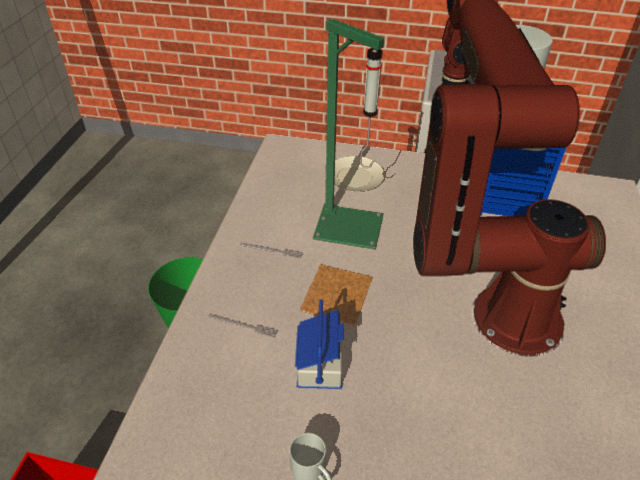

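The scene picture shows the cellar at about (340,205), the mat at (303,267), the stand base at (257,328) and the hook at (237,250). In the side picture the cellar is at (320,350), the mat at (338,293) and the stand base at (350,227). The next step is to enlarge these for measuring.

```bash
cat > h.py <<'E'
import numpy as np, cv2
from plant import robot
def cam(n):
    c=robot.get_calibration(n); f=240/np.tan(np.radians(c["vertical_fov"]/2))
    return c,f,cv2.Rodrigues(np.array(c["rvec"]))[0],np.array(c["tvec"])
def ray(C,px):
    c,f,R,t=C; d=(np.array(px,float)-[c["cx"],c["cy"]])/f; u=d.copy()
    for _ in range(20): u=d/(1+c["k1"]*(u@u))
    return -R.T@t, R.T@np.array([u[0],u[1],1])
def onz(C,px,z):
    o,d=ray(C,px); return o+d*(z-o[2])/d[2]
def tri(rs):
    A=np.zeros((3,3));b=np.zeros(3)
    for o,d in rs:
        d=d/np.linalg.norm(d);P=np.eye(3)-np.outer(d,d);A+=P;b+=P@o
    p=np.linalg.solve(A,b); return p,[np.linalg.norm(np.cross(p-o,d/np.linalg.norm(d))) for o,d in rs]
def proj(C,X):
    c,f,R,t=C; x=R@np.array(X)+t; u=x[:2]/x[2]; return u*(1+c["k1"]*(u@u))*f+[c["cx"],c["cy"]]
E
python3 - <<'E'
import cv2,numpy as np
s=cv2.imread("pics/scene0.png");d=cv2.imread("pics/side0.png")
def crop(im,x,y,w,h,k):
    o=cv2.resize(im[y:y+h,x:x+w],None,fx=k,fy=k,interpolation=cv2.INTER_CUBIC)
    for g in range((x+9)//10*10,x+w,10): cv2.line(o,((g-x)*k,0),((g-x)*k,6 if g%50 else 16),(0,0,255),1)
    for g in range((y+9)//10*10,y+h,10): cv2.line(o,(0,(g-y)*k),(6 if g%50 else 16,(g-y)*k),(0,0,255),1)
    return o
a=np.vstack([np.hstack([crop(s,260,165,100,75,4),crop(d,270,290,100,75,4)]),np.hstack([crop(s,260,225,100,75,4),crop(d,270,325,100,75,4)])])
b=np.vstack([np.hstack([crop(s,205,290,100,75,4),crop(d,300,190,100,75,4)]),np.hstack([crop(s,195,190,100,75,4),crop(d,330,100,100,75,4)])])
cv2.imwrite("pics/a.png",a);cv2.imwrite("pics/b.png",b)
E
```

```text
(no output)
```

View pics/a.png

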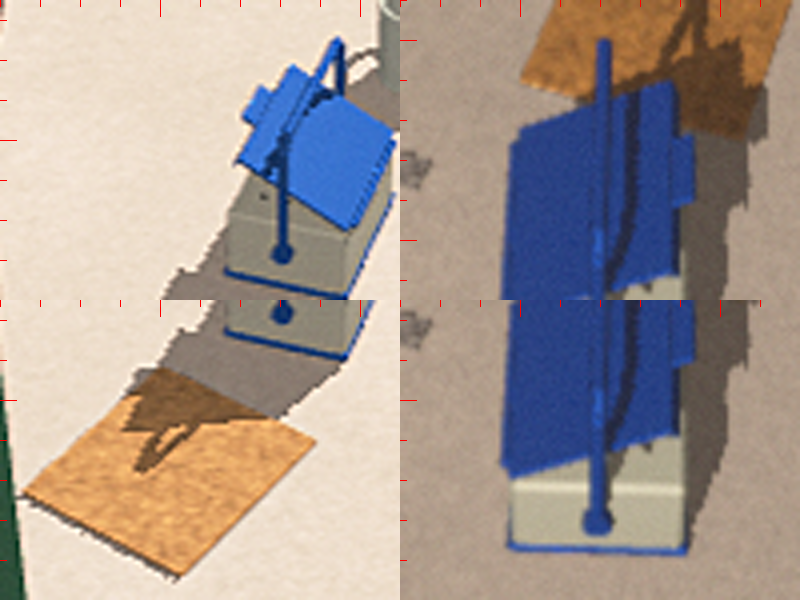

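View pics/b.png

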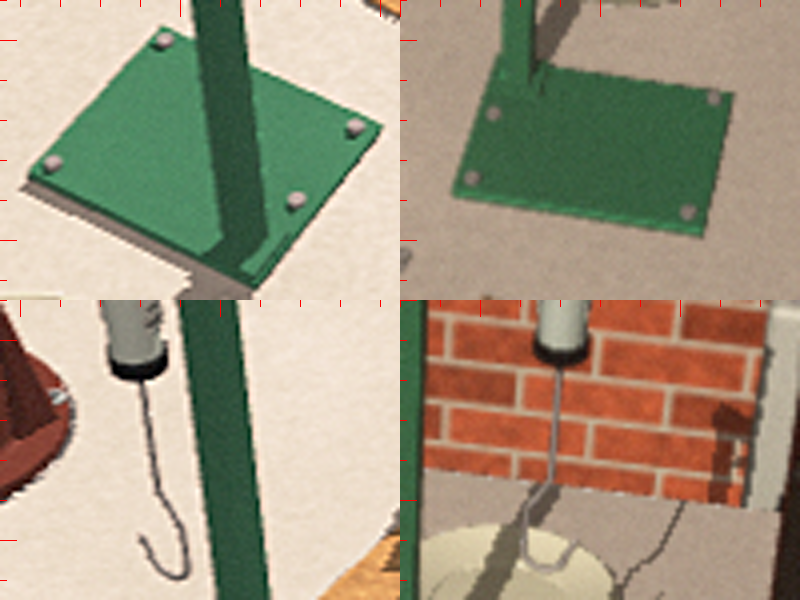

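The crops give these pixels:

| Point | Scene | Side |
|---|---|---|
| Foot corners | (316.5,233), (346.8,239.2), (358.3,214.2) | (297.5,387), (341.5,387.8) |
| Bar ends | (330.8,198.8), (344.5,175.5) | (319.5,348), (321,300) |
| Lid tab | (323.8,191.3) | (341.5,332.5) |
| Hook tip | (230.5,249.3) | (374.5,160.8) |

I also read the mat and base corners.

Run:
```python
from h import *
np.set_printoptions(precision=4,suppress=True)
S=cam("scene");D=cam("side")
def ang(v): return np.degrees(np.arctan2(v[1],v[0]))
f=[onz(S,p,0) for p in [(316.5,233),(346.8,239.2),(358.3,214.2)]]
g=[onz(D,p,0) for p in [(297.5,387),(341.5,387.8)]]
print("foot S",*f,"side",*g)
# note: scene cam is right/behind
for n,a,b in [("tab",(323.8,191.3),(341.5,332.5)),("hooktip",(230.5,249.3),(374.5,160.8)),("hookbot",(240,259.3),(366.2,167)),("rodlow",(234.3,237.5),(368,145))]:
    print(n,*tri([ray(S,a),ray(D,b)]))
B=[onz(S,p,.17) for p in [(330.8,198.8),(344.5,175.5)]];print("bar S",*B)
B=[onz(D,p,.17) for p in [(319.5,348),(321,300)]];print("bar D",*B)
M=[onz(S,p,.005) for p in [(265.5,273.8),(305,294.3),(338.8,260),(300,242.5)]];print("mat",*M,sum(M)/4)
P=[onz(S,p,.01) for p in [(213.3,334.5),(245.8,297),(300.3,321.5),(268.3,362.3)]];print("base",*P)
Q=[onz(D,p,.01) for p in [(383.3,213.5),(375.8,249.3),(313.8,237.5)]];print("baseD",*Q)
print("cam",-S[2].T@S[3],-D[2].T@D[3])
```

```text
foot S [0.472  0.1912 0.    ] [0.5814 0.2138 0.    ] [0.5535 0.3572 0.    ] side [0.5542 0.3455 0.    ] [0.4448 0.3234 0.    ]
tab [0.4641 0.2567 0.1384] [np.float64(0.0018057115356461743), np.float64(0.001805711535646037)]
hooktip [ 0.469  -0.2614  0.2839] [np.float64(0.0029285464244253076), np.float64(0.00292854642442551)]
hookbot [ 0.4935 -0.26    0.2578] [np.float64(0.005053787145388975), np.float64(0.005053787145388936)]
rodlow [ 0.4907 -0.2622  0.3356] [np.float64(0.001888530733925159), np.float64(0.0018885307339251037)]
bar S [0.528  0.1951 0.17  ] [0.505  0.3351 0.17  ]
bar D [0.501  0.3341 0.17  ] [0.5278 0.1915 0.17  ]
mat [ 0.4315 -0.0707  0.005 ] [ 0.5911 -0.0862  0.005 ] [0.6096 0.1027 0.005 ] [0.4502 0.115  0.005 ] [0.5206 0.0152 0.005 ]
base [ 0.4416 -0.358   0.01  ] [ 0.4382 -0.1897  0.01  ] [ 0.6383 -0.1917  0.01  ] [ 0.6372 -0.3617  0.01  ]
baseD [ 0.429  -0.3543  0.01  ] [ 0.4297 -0.1797  0.01  ] [ 0.631  -0.1896  0.01  ]
cam [ 1.2541 -1.1117  1.3101] [0.3485 1.084  1.254 ]
```

```bash
cat >> h.py <<'E'
from scipy.spatial.transform import Rotation as Ro
np.set_printoptions(precision=4,suppress=True)
def rz(a): a=np.radians(a); return np.array([[np.cos(a),-np.sin(a),0],[np.sin(a),np.cos(a),0],[0,0,1]])
def lidR(yaw,t,s=1):   # tool leans to -x local, closes along local y
    t=np.radians(t); z=np.array([np.sin(t),0,-np.cos(t)]); y=np.array([0,s,0.]); return rz(yaw)@np.c_[np.cross(y,z),y,z]
def gripR(yaw,t,s=1):  # tool leans to +y local, closes along local x
    t=np.radians(t); z=np.array([0,-np.sin(t),-np.cos(t)]); y=np.array([s,0,0.]); return rz(yaw)@np.c_[np.cross(y,z),y,z]
def rpy(R): return Ro.from_matrix(R).as_euler("xyz",degrees=True)
def tcp(p,R,reach=.054): return np.array(p)-reach*R[:,2]
YAW,C=10.8,np.array([.514,.266,0]); SY,SEAT=-1.5,np.array([.491,-.262,.265])
def loc(p,yaw=None,c=None): return (C if c is None else c)+rz(YAW if yaw is None else yaw)@np.array(p)
E
python3 - <<'E'
from h import *
for s in (1,-1):
  R=lidR(YAW,20,s); print("lid",s,robot.ik(tcp(loc([-.05,0,.16]),R,.073),rpy(R)))
  for t in (20,30):
    R=gripR(YAW,t,s); print("grip",s,t,robot.ik(tcp(loc([0,.038,.17]),R),rpy(R)))
    for z in (.305,.223):
      R=gripR(SY,t,s); p=SEAT*[1,1,0]+rz(SY)@[-.06,.038,z]; print("hook",s,t,robot.ik(tcp(p,R),rpy(R)))
E
```

```text
lid 1 [ 15.7735 -33.4783 -38.3785  65.1692  -1.6992   4.6749]
grip 1 20 [ 27.3766  13.9752   4.2721  86.2252 -19.1356 107.5767]
hook 1 20 [-32.714  -23.6119 -17.5214  85.4087 -17.0082  57.1842]
hook 1 20 [-32.714  -25.3287 -27.3729  77.274  -17.0082  57.1842]
grip 1 30 [ 31.2626  20.6197   9.7331  90.5247 -27.9337 113.3096]
hook 1 30 [-27.4301 -27.4089 -22.7059  80.5341 -26.7221  60.6883]
hook 1 30 [-27.4301 -28.8172 -32.2571  72.3912 -26.7221  60.6883]
lid -1 [  15.7735  -33.4783  -38.3785   65.1692   -1.6992 -175.3251]
grip -1 20 [ 27.3766  13.9752   4.2721  86.2252 -19.1356 -72.4233]
hook -1 20 [ -32.714   -23.6119  -17.5214   85.4087  -17.0082 -122.8158]
hook -1 20 [ -32.714   -25.3287  -27.3729   77.274   -17.0082 -122.8158]
grip -1 30 [ 31.2626  20.6197   9.7331  90.5247 -27.9337 -66.6904]
hook -1 30 [ -27.4301  -27.4089  -22.7059   80.5341  -26.7221 -119.3117]
hook -1 30 [ -27.4301  -28.8172  -32.2571   72.3912  -26.7221 -119.3117]
```

Run:
```python
from h import *
a=np.radians(-63.3)
robot.line_to([.39*np.cos(a),.39*np.sin(a),.36],vel=.25)
robot.set_gripper(0)
q=robot.observe()["q"].copy(); q[0]+=78; robot.goto_joints(q)
R=lidR(YAW,20)
robot.move_pose(tcp(loc([-.05,0,.19]),R,.073),rpy(R))
robot.pause(.2)
print(robot.observe()["ft_force"])
hit=robot.line_to(tcp(loc([-.05,0,.077]),R,.073),vel=.05,guard=6)
o=robot.observe(); print(hit,o["ft_force"],o["tool_pos"]+.073*R[:,2],o["time"])
robot.line_to(o["tool_pos"]-.10*R[:,2]-[.03,0,0],vel=.2)
cv2.imwrite("pics/side1.png",robot.grab_frame("side"));cv2.imwrite("pics/scene1.png",robot.grab_frame("scene"));cv2.imwrite("pics/wr1.png",robot.grab_frame("wrist"))
d=[cv2.resize(cv2.imread(f"pics/{n}")[y:y+h,x:x+w],(400,300),interpolation=cv2.INTER_CUBIC) for n,x,y,w,h in [("scene1.png",290,165,100,75),("side1.png",270,320,100,75),("wr1.png",0,0,640,480)]]
cv2.imwrite("pics/c.png",np.vstack([np.hstack(d[:2]),np.hstack([d[2],d[2]*0])]))
```

```text
[-0.0662 -0.1454  1.2207]
True [-3.6904 -2.1983  8.4138] [0.465  0.2567 0.0852] 6.8
```

View pics/c.png

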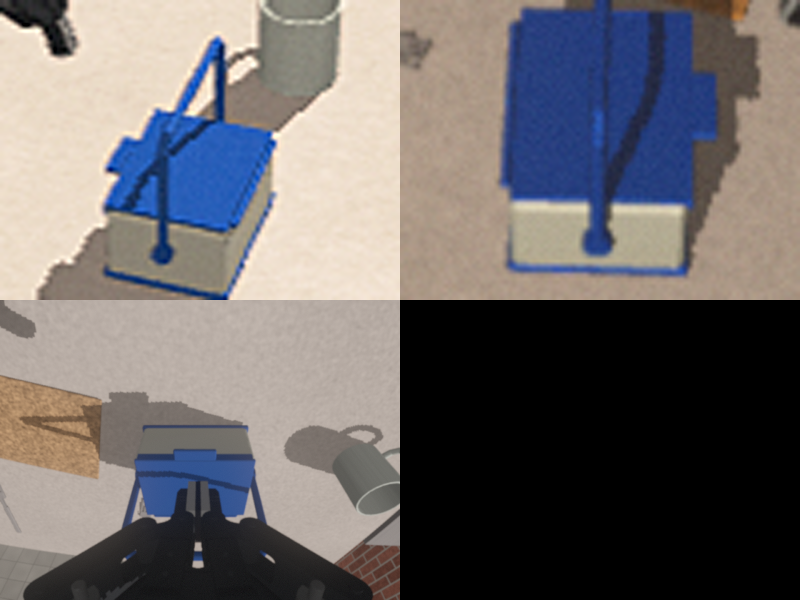

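The lid is shut: the top stopped the tip at z = 0.085 m and all three views show it level, with the cup undisturbed. The lid's top corners are at scene (316.8,216.3), (348,221.3), (358.3,200.5), (329.5,193) and side (300.5,322.5), (342.8,323), (343.3,371), (296.3,367). I'll use them to refine the cellar pose.

Run:
```python
from h import *
for n,P in (("scene",[(316.8,216.3),(348,221.3),(358.3,200.5),(329.5,193)]),("side",[(342.8,323),(300.5,322.5),(296.3,367),(343.3,371)])):
    c=cam(n); X=[onz(c,p,.0835) for p in P]; m=sum(X)/4
    e=X[2]+X[3]-X[0]-X[1]; print(n,*X,m,"yaw",np.degrees(np.arctan2(-e[0],e[1])),"len",np.linalg.norm(e)/2)
```

```text
scene [0.4788 0.1846 0.0835] [0.585  0.2125 0.0835] [0.5632 0.3326 0.0835] [0.4521 0.3221 0.0835] [0.5198 0.263  0.0835] yaw 10.654963295833731 len 0.1310443591869985
side [0.4704 0.1841 0.0835] [0.5784 0.2066 0.0835] [0.5565 0.3413 0.0835] [0.4427 0.3274 0.0835] [0.512  0.2649 0.0835] yaw 10.114822696901514 len 0.14117253411368452
```

```bash
sed -i 's/^YAW,C=.*\])\; SY/YAW,C=10.5,np.array([.514,.265,0]); SY/' h.py; grep ^YAW h.py
python3 - <<'E'
from h import *
o=robot.observe(); robot.line_to(o["tool_pos"]+[0,0,.1],vel=.25)
robot.set_gripper(.085)
R=gripR(YAW,30); g=tcp(loc([0,.038,.17]),R)
robot.move_pose(g-.12*R[:,2],rpy(R))
print(robot.line_to(g,vel=.12,guard=8))
robot.set_gripper(0); o=robot.observe(); print(o["gripper_width"],o["gripper_force"],o["tool_pos"]-g)
robot.pause(.3); f0=robot.observe()["ft_force"]
robot.line_to(g+[0,0,.03],vel=.06); robot.pause(.5)
f=np.mean([(robot.pause(.05),robot.observe()["ft_force"])[1] for _ in range(5)],0);print(f0,f)
robot.line_to(g+[0,0,.14],vel=.15); robot.pause(.3)
o=robot.observe();print(o["ft_force"],o["time"],o["gripper_width"])
d=[]
for n,x,y in (("scene",290,130),("side",250,260)):
    im=robot.grab_frame(n);cv2.imwrite(f"pics/{n}2.png",im);d.append(cv2.resize(im[y:y+150,x:x+100],(400,600),interpolation=cv2.INTER_CUBIC))
cv2.imwrite("pics/d.png",np.hstack(d))
E
```

```text
YAW,C=10.5,np.array([.514,.265,0]); SY,SEAT=-1.5,np.array([.491,-.262,.265])
False
0.0076282139897026835 58.411179184913635 [0.0001 0.0001 0.0001]
[1.0482 1.6565 0.805 ] [-0.099   0.2762 -4.1385]
[ 0.7146 -0.0077 -3.814 ] 15.4333 0.007916103090177713
```

View pics/d.png

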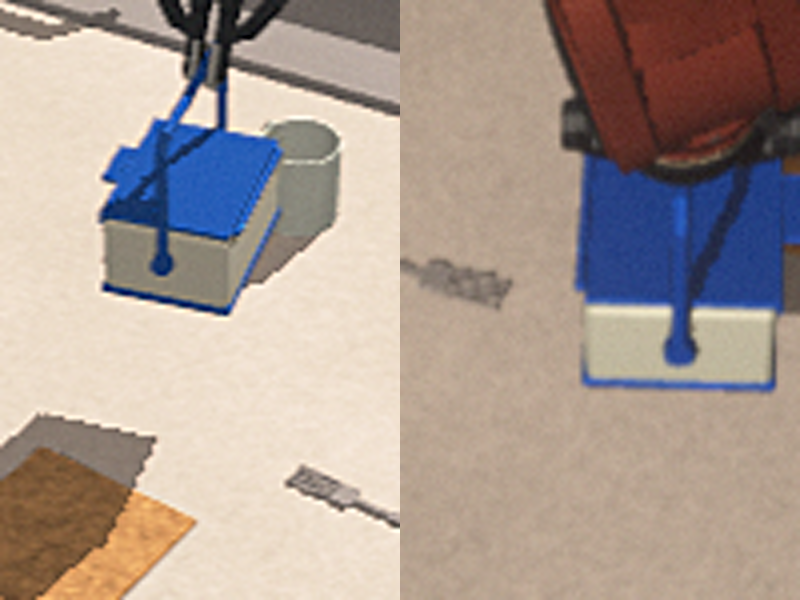

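The cellar is lifted about level with its lid shut, and the cup and forks are untouched. Next I carry it to a spot in front of the hook.

Run:
```python
from h import *
R=gripR(SY,30)
def hk(x,z,y=.038): return tcp(SEAT+rz(SY)@[x,y,z],R)
robot.line_to(hk(-.09,.04),vel=.15,rotation=rpy(R)); robot.pause(.6)
o=robot.observe();print(o["ft_force"],o["time"],o["tool_pos"]-hk(-.09,.04))
d=[]
for n,x,y in (("scene",165,190),("side",330,80)):
    im=robot.grab_frame(n);cv2.imwrite(f"pics/{n}3.png",im);d.append(cv2.resize(im[y:y+150,x:x+100],(400,600),interpolation=cv2.INTER_CUBIC))
cv2.imwrite("pics/e.png",np.hstack(d))
```

```text
[-0.4514 -0.5082 -4.4126] 19.8333 [ 0. -0.  0.]
```

View pics/e.png

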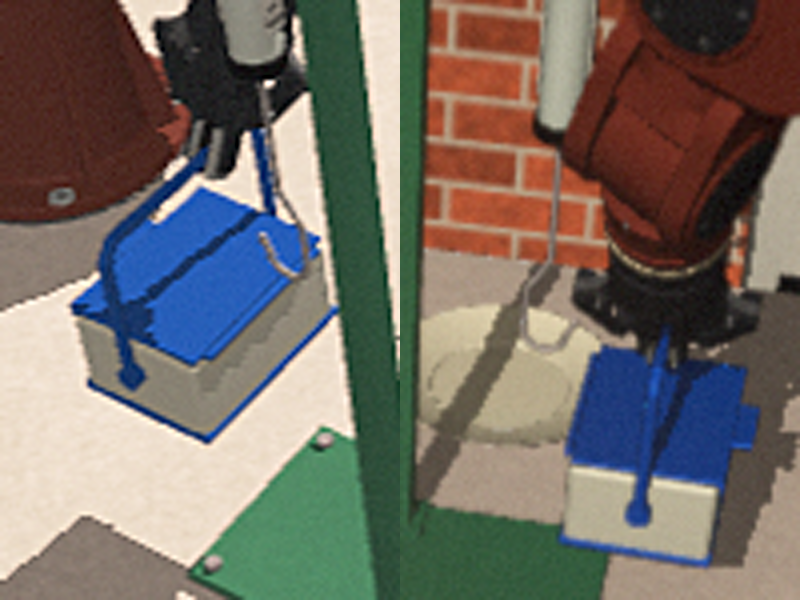

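The cellar hangs in front of the hook with the lid shut. Foot corners are at scene (187.5,285.8), (217,300), (248.8,268) and side (370.5,215), (407.5,220.5). The near bar bend is at scene (191.3,251.3). The hook tip is at scene (230.5,249) and side (374.5,161.3). I'll fit the cellar pose and the hook position from these.

Run:
```python
from h import *
from scipy.optimize import least_squares
S=cam("scene");D=cam("side")
obs=[(S,(-.055,-.075,0),(187.5,285.8)),(S,(.055,-.075,0),(217,300)),(S,(.055,.075,0),(248.8,268)),(D,(.055,.075,0),(370.5,215)),(D,(-.055,.075,0),(407.5,220.5)),(S,(0,-.079,.168),(191.3,251.3))]
p0=SEAT+rz(SY)@[-.09,0,.04-.17]
def f(v):
    R=Ro.from_rotvec(v[3:]).as_matrix()
    return np.concatenate([proj(c,v[:3]+R@np.array(l))-u for c,l,u in obs])
r=least_squares(f,np.r_[p0,0,0,np.radians(SY)]); R=Ro.from_rotvec(r.x[3:]).as_matrix()
print("pred",p0,"fit",r.x[:3],"rpy",rpy(R),"res",f(r.x),"handle",r.x[:3]+R@[0,0,.17],"pred",p0+[0,0,.17])
print(tri([ray(S,(230.5,249)),ray(D,(374.5,161.3))]))
# hook model residual: tip/bottom outer/rod
hob=[(S,(-.021,0,.022),(230.5,249.3)),(D,(-.021,0,.022),(374.5,161)),(S,(0,0,.071),(234.3,237.5)),(D,(0,0,.071),(368,145))]
def g(v): return np.concatenate([proj(c,v[:3]+rz(v[3])@np.array(l))-u for c,l,u in hob])
r=least_squares(g,np.r_[SEAT,SY],x_scale=[.01,.01,.01,10]);print("seat",r.x,g(r.x))
```

```text
pred [ 0.401  -0.2596  0.135 ] fit [ 0.4031 -0.257   0.1431] rpy [ 0.8749  1.1657 -0.1196] res [-1.0316  0.1558  0.1812  0.4261 -0.4805 -0.9384 -0.6383  0.6124 -0.6618
  0.0028  0.0232 -0.152 ] handle [ 0.4065 -0.2596  0.313 ] pred [ 0.401  -0.2596  0.305 ]
(array([ 0.4684, -0.26  ,  0.2834]), [np.float64(0.0025141091568237515), np.float64(0.0025141091568237)])
seat [ 0.4905 -0.2621  0.263  -2.6599] [-0.8646 -0.7138 -1.0864 -0.0909 -0.6625  0.1049 -0.5633  0.7455]
```

The cellar is level (about 1°) and on target. Next I go over the tip and down into the hook, checking the load as it goes.

```bash
cat >> h.py <<'E'
def ft(n=8):
    return np.mean([(robot.pause(.03),robot.observe()["ft_force"])[1] for _ in range(n)],0)
RH=gripR(SY,30)
def hk(x,z,y=.038): return tcp(SEAT+rz(SY)@[x,y,z],RH)
E
python3 - <<'E'
from h import *
robot.line_to(hk(-.05,.037),vel=.08); f0=ft(); print(f0)
print(robot.line_to(hk(-.021,.037),vel=.05,guard=4), robot.line_to(hk(-.004,.033),vel=.04,guard=4)); print(ft())
print(robot.line_to(hk(-.003,.012),vel=.04,guard=3)); f=ft(); print("z.012",f)
if abs(f[2]-f0[2])<.9:
    for z in (.0,-.01,-.02,-.03):
        robot.line_to(hk(-.003,z),vel=.03); print(z,ft())
print(robot.observe()["time"])
d=[]
for n,x,y in (("scene",185,190),("side",310,80)):
    im=robot.grab_frame(n);cv2.imwrite(f"pics/{n}4.png",im);d.append(cv2.resize(im[y:y+150,x:x+100],(400,600),interpolation=cv2.INTER_CUBIC))
cv2.imwrite("pics/f.png",np.hstack(d))
E
```

```text
[-0.1478  0.0888 -4.0568]
False False
[ 0.1464  0.0276 -4.1163]
False
z.012 [ 0.1996 -0.1226 -3.9808]
0.0 [-0.2972  0.0202 -4.0411]
-0.01 [ 0.0416  0.1468 -3.1563]
-0.02 [ 0.457  -0.1779 -2.0645]
-0.03 [ 0.7831 -0.3755 -0.9627]
26.4417
```

View pics/f.png

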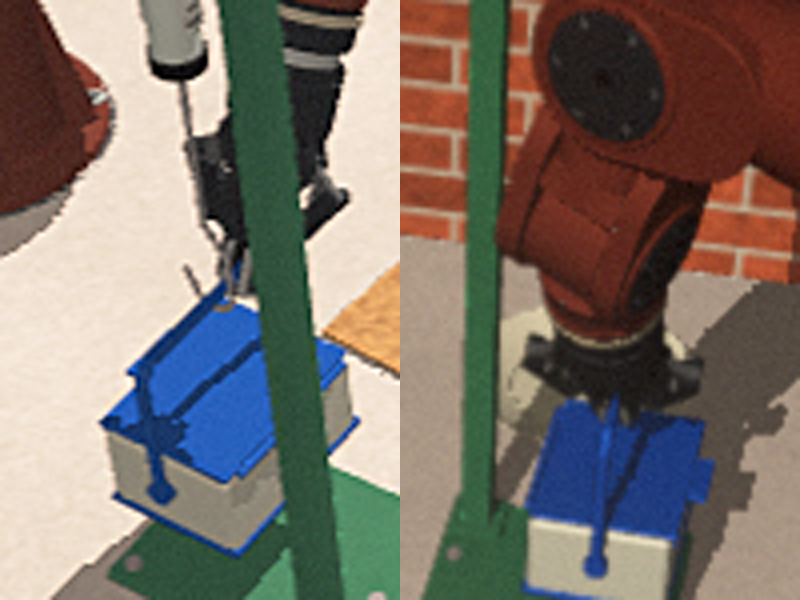

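The contact came at the right height, and the load falls 1.1 N per cm, so the bar is seated in the hook. The tip shows in front of the bar and the lid is shut. I'll ease down the rest of the way and let go.

Run:
```python
from h import *
robot.line_to(hk(-.003,-.0375),vel=.025); print(ft())
robot.set_gripper(.085)
robot.line_to(hk(-.003,-.0375)-.13*RH[:,2],vel=.12); print("free",ft())
robot.pause(1.5); a=robot.grab_frame("scene"); robot.pause(.4); b=robot.grab_frame("scene"); robot.pause(1.7); c=robot.grab_frame("scene")
for x,y in((a,b),(b,c)): print("diff",np.abs(x.astype(int)-y)[200:360,160:300].mean())
s=robot.grab_frame("side");cv2.imwrite("pics/scene5.png",c);cv2.imwrite("pics/side5.png",s);print(robot.observe()["time"])
d=[cv2.resize(im[y:y+150,x:x+100],(400,600),interpolation=cv2.INTER_CUBIC) for im,x,y in((c,185,190),(s,310,80))]
cv2.imwrite("pics/g.png",np.hstack(d))
```

```text
[ 0.9483 -0.1663 -0.123 ]
free [0.0033 0.1618 0.1455]
diff 2.228199404761905
diff 2.224077380952381
33.2833
```

View pics/g.png

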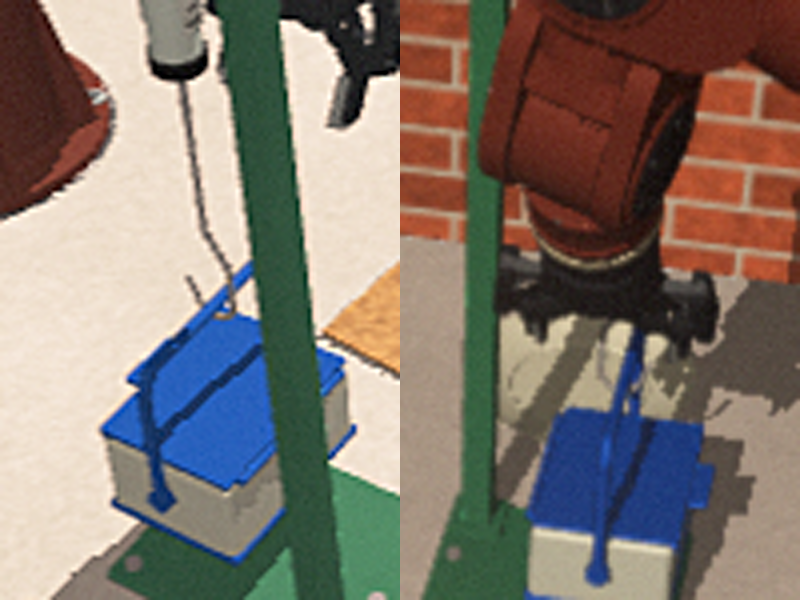

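It hangs freely with the lid shut, and the frames differ only by noise, so it is still. After one more second I'll regrasp, lift it off the hook and carry it over the mat.

Run:
```python
from h import *
robot.pause(.7)
print(robot.line_to(hk(-.002,-.040),vel=.12,guard=5))
robot.set_gripper(0); o=robot.observe(); print(o["gripper_width"],o["gripper_force"])
robot.line_to(hk(-.002,-.005),vel=.05); print(ft())
print(robot.line_to(hk(-.004,.032),vel=.05,guard=8)); print(ft())
print(robot.line_to(hk(-.021,.038),vel=.05,guard=5),robot.line_to(hk(-.05,.04),vel=.06,guard=5)); print(ft())
robot.line_to(hk(-.09,.04),vel=.1)
R=gripR(-5,30); m=lambda z:tcp(np.array([.518,.015,0])+rz(-5)@[0,.038,z+.17],R)
robot.line_to(m(.12),vel=.15,rotation=rpy(R)); robot.line_to(m(.04),vel=.12); robot.pause(.4); print(ft(),robot.observe()["time"])
s=[robot.grab_frame(n) for n in("scene","side")]
d=[cv2.resize(im[y:y+150,x:x+100],(400,600),interpolation=cv2.INTER_CUBIC) for im,x,y in((s[0],255,165),(s[1],285,210))]
cv2.imwrite("pics/h.png",np.hstack(d))
```

```text
False
0.00804468985879204 58.395017981529236
[ 0.6504  0.1081 -3.534 ]
False
[ 0.2563  0.4938 -4.3463]
False False
[-0.0329  0.18   -4.1529]
[-0.1554 -0.0013 -4.3146] 43.7917
```

View pics/h.png

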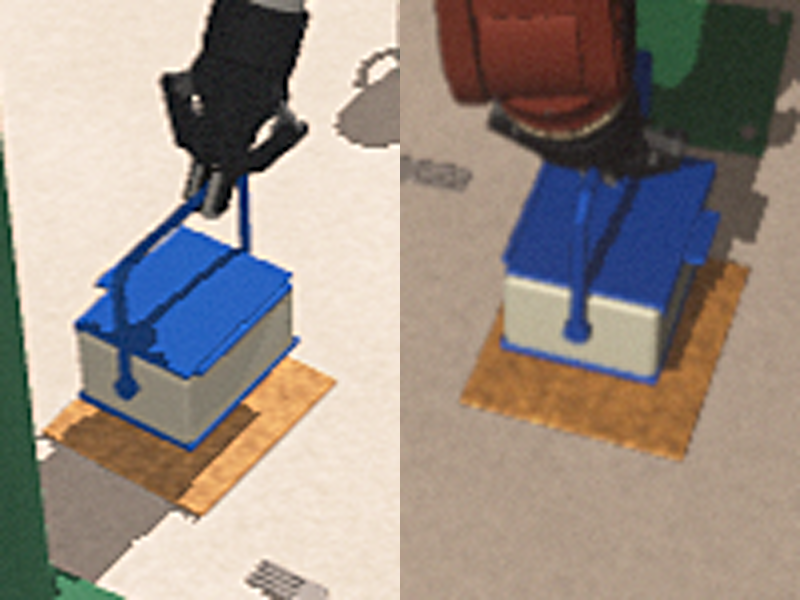

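The cellar is above the mat with the lid shut. Foot corners are at scene (275,264.3), (329.5,250) and side (310.5,297), (349.5,305.5). The mat's near edge runs from (300,310.8) to (356.3,325) in the side picture.

Run:
```python
from h import *
S=cam("scene");D=cam("side")
print("cellar S",(onz(S,(275,264.3),.04)+onz(S,(329.5,250),.04))/2)
e=(onz(D,(310.5,297),.04)+onz(D,(349.5,305.5),.04))/2; print("cellar D",e-rz(-5)@[0,.075,0])
e=(onz(D,(300,310.8),.005)+onz(D,(356.3,325),.005))/2; print("mat D",e-rz(-5.5)@[0,.095,0])
R=gripR(-5,30); m=lambda z:tcp(np.array([.518,.015,0])+rz(-5)@[0,.038,z+.17],R)
print(robot.line_to(m(.010),vel=.06),robot.line_to(m(-.004),vel=.02,guard=2.5)); o=robot.observe(); print("dz",o["tool_pos"]-m(.005),ft())
```

```text
cellar S [0.5165 0.025  0.04  ]
cellar D [0.5176 0.0087 0.04  ]
mat D [0.5137 0.0205 0.005 ]
False True
dz [ 0.0004  0.0004 -0.0018] [2.7922 4.5769 3.9681]
```

Run:
```python
from h import *
R=gripR(-5,30); o=robot.observe(); p=o["tool_pos"]
robot.line_to(p+[0,0,.0012],vel=.01); print(ft())
robot.set_gripper(.085); robot.line_to(p-.13*R[:,2],vel=.1); robot.pause(.8); print(ft(),robot.observe()["time"])
s=[robot.grab_frame(n) for n in("scene","side")]
d=[cv2.resize(im[y:y+180,x:x+120],(400,600),interpolation=cv2.INTER_CUBIC) for im,x,y in((s[0],225,165),(s[1],285,130))]
cv2.imwrite("pics/i.png",np.hstack(d))
```

```text
[-0.2982 -0.3193 -4.3563]
[-0.1397  0.036  -0.0112] 49.1333
```

View pics/i.png

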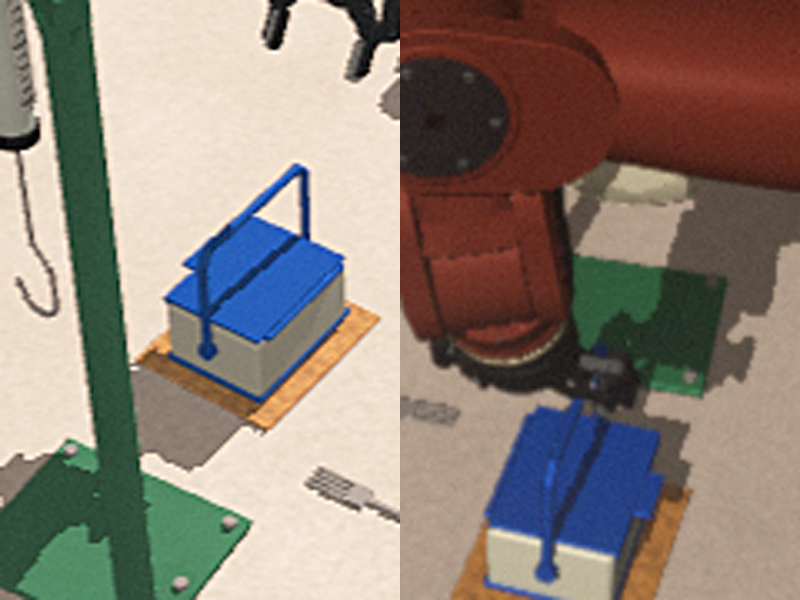

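The cellar stands upright in the middle of the mat with its lid shut. The hook is empty and back up, and the gripper is clear.

```bash
python3 -c "
from plant import robot
print(robot.job_done())"
```

```text
the job is handed in; nothing more can be done
None
```

I shut the lid, hung the cellar on the hook until it was still (it weighs about 0.42 to 0.43 kg, a dip of about 38 mm), then stood it in the middle of the cork mat with the lid shut, and the job is handed in.

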